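# Release the filter bay and load a cassette

## Robot

A 6-joint arm with a two-finger parallel gripper is mounted at the origin on the work surface. World frame = base frame: x ahead of the robot, y to its left, z up, the work surface at z = 0. Lengths are in m, angles in rad, forces in N, time in s.
With the tool pointing down it reaches from about 0.375 to 0.975 m from the base axis. Payload 3.8 kg.
Tool frame: the origin (TCP) lies at the very end of the fingers, on their centre line; the grasp point (between the pads) lies 19 mm behind it; z points along the fingers, y is the direction in which the jaws open and shut (so a half turn about z gives the same grasp; the last joint's range is limited). The gripper opens to 85 mm and grips with 20 to 120 N. Pads are 22 mm wide; open, the fingers measure 114 mm over their backs; the gripper's body (76 mm by 85 mm) begins 54 mm behind the grasp point. The pads swing forward as they close: fully open they stand 13 mm farther back than shut.
Start: joints at [-1.143, 0.264, 1.604, -0, 1.274, -0.037], TCP at [0.303, -0.603, 0.208] pointing down, gripper open.
Joint ranges: [-2.63, 2.63], [-0.94, 2.18], [0.31, 2.57], [-1.31, 4.45], [0, 2.66], [-2.55, 2.55]. Speed limits (rad/s): [2.57, 2.57, 3.14, 3.14, 3.14, 3.14].

## Interface

Orientations are given as a rotation vector (axis times angle).
In Python, from workcell import read_state, read_camera, camera_info, finish_job gives the robot as it stands. The module is installed in compiled form; this text tells all that it offers.
- The arm moves only by the tool play_rows, never from a script. Its argument "motion" is a list of rows, each a list of 5 numbers: the shift along the tool's x, y, z in units of 1000 mm (1.0 is 1000 mm), then the turn about the tool's z in units of 2 pi rad (1.0 is 2 pi rad), then the finger opening in mm, from 0 to 85.4. A call has 1 to 5 rows; each row shifts and turns the commanded pose from where the row before left it, along the tool's axes as they then stand; what a row does not reach is not made up. A row lasts 1/8 s, in which the tool goes at most 62.5 mm and 10.7 degrees, less where a joint would pass 70% of its speed; a pose out of reach is approached as far as the arm can. A call with a number of a shift or a turn outside -1 to 1 is refused whole. A call with a gripper value outside its range is refused whole. The fingers move at their own pace and stop on an object; "squeeze" is the grip in N (left out, the last holds). Time passes only in rows, so rows that do not move let the fingers close. It gives the time, the measured TCP pose, the force and the opening at its end, in the units of the state.
- read_state(): the state, without advancing time (a new reading comes with each control period).
- read_camera(name): name is "scene" or "top" or "wrist"; returns the picture (384x512x3 uint8, red, green, blue); there is no depth.
- camera_info(name): a dict with "intrinsics" (3x3 intrinsics, pixels), "dist_coeffs" ([k1, k2, p1, p2, k3] as OpenCV has them; the pictures are not rectified), "pose" (4x4, takes a point from camera to world coordinates). Camera axes: x right, y down, z forward; pixel columns grow to the right and rows downward; lengths in m; the calibration is good to about 2 mm. A picture is of the moment at which its call begins: read the wrist's pose just before it. camera_info takes no time and is no camera call; for the wrist camera it gives the pose at the moment of the call.
- finish_job(): hands the job in, once; it reports no verdict.
The state is a dict: "time": time; "q": joint angles; "joint_vel": joint speeds; "joint_torque": joint torques, N m; "tool_pos": TCP position; "tcp_rot": TCP orientation; "wrist_force": force on the tool from outside, world axes, zero at the start; "torque": the same for the moment, N m; "width": opening from 0.0 (shut) to 1.0 (fully open).
Only numpy, scipy, OpenCV 4.12 (cv2) and the standard library are available. Lean on these libraries where they do the work, as an engineer would, in place of code of your own. Each camera call takes 0.05 s, during which the arm holds its last target. There are 200 camera calls.

## Task

The microscope's empty filter bay, the one with the yellow press pad, is parked latched down: press its pad once so that the empty carriage springs up, then stand the yellow-capped filter cassette in the carriage's pocket and press it down until the carriage latches and stays down by itself. Press gently (never more than 20 N on the bay), leave the full bay with the blue pad latched as it is, and do not disturb the other things on the bench.

Things in the scene. Friction and masses are not known exactly. Their poses are not given: they have to be found in the camera images.
- bay: Housing of the yellow-pad filter bay: white box fixed to the bench, x -40 to +40, y -72 to +38 mm, z up; flat deck 75 mm above its origin, which lies on the bench under the pocket's centre. A carriage (grey pocket with a black floor, yellow press pad) slides up and down through the deck. How high it sits differs from bay to bay by +-5.5 mm (a height adjuster) and is not told: find it by touch.
- bay_deck (a point): Point at the housing's deck height on the axis of the carriage's pocket; x along the pocket's long side, y along its short side. Pocket inside 43.5 x 27.5 mm: walls upright to 14.5 mm above its floor, then flared by about 3 mm all round up to the rim, 19 mm above the floor. Latched, the floor is 8 mm below this point (+-5.5 mm); released, 14 mm higher.
- bay_pad (a point): Point at the housing's deck height, above or below the middle of the flat yellow press pad (52 mm in x, 34 mm in y), which moves with the carriage; 37 mm from the pocket's axis towards -y. The pad's top stands 11 mm above this point when latched and 25 mm when released, both +-5.5 mm.
- bay_carriage (a joint): Height of that carriage over its latched rest, m: 0 latched, +0.014 released, -0.005 where it meets a stiff rubber end stop (8 N per mm). Push-push: a press down to about -0.004 or lower, then let go, changes it over: latched rises to +0.014, released stays at 0. A shorter press changes nothing. The spring pushes up with 2.5 N (released) to 5 N (end stop); a slow press of 8 to 10 N always changes it over.
- fullbay_deck (a point): The same point on the second, equal bay, whose press pad is blue and whose pocket holds a red-capped cassette (its top 56 mm, +-5.5 mm, above the deck); its carriage is latched. To be left alone.
- fullbay_carriage (a joint): Height of the blue-pad bay's carriage above its latched rest, in m: must stay near 0.
- cassette_mid (a point): Centre of the yellow-capped filter cassette: an upright block 40 (x) x 24 (y) x 64 (z) mm, 80 g, black with a green round window and a 14 mm tall yellow cap; this point lies 32 mm above its underside and 32 mm below its top; either way round fits. It stands loose on a flat blue tray, its underside 6 mm above the bench.
- spare_mid (a point): Centre of the white-capped spare cassette, of the same size, upright on the same blue tray. To be left alone.
- reagent: Bystander: amber bottle with a blue cap, 56 mm across, 120 mm tall; origin at the centre of its underside. To be left alone.
- dishes: Bystander: stack of two pale round dishes, 90 mm across, 32 mm tall; origin at the centre of its underside. To be left alone.
- tipbox: Bystander: green box with a white lid, 112 x 82 x 65 mm; origin at the centre of its underside. To be left alone.
- beaker: Bystander: open white beaker, 66 mm across, 80 mm tall; origin at the centre of its underside. To be left alone.
- driver: Bystander: red-handled screwdriver, 170 mm long; origin at the centre of its underside. To be left alone.
- slidebox: Bystander: flat grey box, 90 x 160 x 32 mm; origin at the centre of its underside. To be left alone.
Things that resemble listed ones, but are neither listed nor needed, are in the scene too. What is shaped like the part that bears cassette_mid but purple is not meant.

How it is judged:
On the way:
1. the empty carriage of the yellow-pad bay is released: it stands up by itself, nothing pressing it, the cassette not yet in it (value of joint bay_carriage above 0.011 m and contact force between the fingers and bay below 0.5 N and distance between cassette_mid and bay_deck above 0.08 m), for 0.2 s.
At the end, for the whole second after the job is handed in: The yellow-pad bay's carriage is latched down and at rest (within 2.5 mm of its latched height) with the yellow-capped cassette upright (within 0.1 rad) and fully down in its pocket (centre within 5 mm of the pocket's axis and less than 31.5 mm above the deck), and the blue-pad bay is still latched (value of joint bay_carriage between -0.0025 and 0.0025 m and velocity of joint bay_carriage between -0.01 and 0.01 m/s and horizontal distance between cassette_mid and bay_deck below 0.005 m and z of cassette_mid in the frame of bay_deck below 0.0315 m and angle between cassette_mid's own z axis and vertical below 0.1 rad and value of joint fullbay_carriage between -0.003 and 0.003 m); the robot touches nothing.
It fails at once if the yellow-pad bay is pressed or pushed with more than 20 N (contact force between bay and anything else above 20 N).
It fails at once if the blue-pad bay's carriage is pressed down (3 mm or more) (value of joint fullbay_carriage below -0.003 m).
It fails at once if the white-capped cassette or another bystander is moved by more than 30 mm (distance of any of spare_mid, reagent, dishes, tipbox, beaker, driver, slidebox from where it was at the start of the episode above 0.03 m).
It also fails if it takes over 51 s, if anything falls off the work surface, if the arm or the gripper's body presses on something with over 40 N, if the wrist force passes 120 N, or if a joint passes its speed limit or range.

## Working session

There is one attempt and no reset: what is moved stays moved. The work goes in short steps, Python scripts to look and compute and a tool call to move; the robot and the scene stay as the last step left them, time stands still between calls to the robot, and variables do not carry over. Pictures are saved under pics/ and viewed, about 8 in all and at most 12, crops included, and the job is handed in when it is done.

Besides the shell and the picture viewer there is one more tool, called in YAML: its name, and indented under it one key for each argument. play_rows: Moves the arm, as the interface text tells. Shifts and turns lie within -1 to 1; 1 stands for 1000 mm of shift or 2 pi rad of turn. Its arguments: {"type":"object","properties":{"motion":{"type":"array","items":{"type":"array","items":{"type":"number"}}},"squeeze":{"type":"number"}},"required":["motion"]}

```bash
mkdir -p pics
cat > h.py <<'E'
import numpy as np,cv2
from scipy.spatial.transform import Rotation as R
from workcell import *
def snap(n,f):
    i=camera_info(n); im=read_camera(n); cv2.imwrite('pics/'+f,im[:,:,::-1]); np.savez('pics/'+f+'.npz',im=im,K=np.array(i['intrinsics']),d=np.array(i['dist_coeffs']),P=np.array(i['pose'])); return im
def load(f): return np.load('pics/'+f+'.npz')
def ray(c,uv):
    p=cv2.undistortPoints(np.array(uv,float).reshape(-1,1,2),c['K'],c['d']).reshape(-1,2)
    P=c['P']; return P[:3,3],np.c_[p,np.ones(len(p))]@P[:3,:3].T
def onz(c,uv,z):
    o,d=ray(c,uv); return o+d*((z-o[2])/d[:,2])[:,None]
def proj(c,X):
    P=np.linalg.inv(c['P']); return cv2.projectPoints(np.array(X,float).reshape(-1,1,3),cv2.Rodrigues(P[:3,:3])[0],P[:3,3],c['K'],c['d'])[0].reshape(-1,2)
E
python3 - <<'E'
from h import *
a=snap('top','top0.png');b=snap('scene','scene0.png')
for n in('top','scene'):print(np.round(camera_info(n)['pose'],3))
cv2.imwrite('pics/both.png',np.vstack([a,b])[:,:,::-1])
print(read_state())
E
```

```text
[[-0.01  -0.998  0.054  0.458]
 [-1.     0.011  0.021 -0.034]
 [-0.022 -0.054 -0.998  1.042]
 [ 0.     0.     0.     1.   ]]
[[-0.699  0.572 -0.429  1.034]
 [ 0.715  0.571 -0.404  0.451]
 [ 0.013 -0.589 -0.808  1.033]
 [ 0.     0.     0.     1.   ]]
{'time': 0.1, 'q': array([-1.14290649e+00,  2.64692554e-01,  1.60526452e+00, -2.28436283e-05,
        1.27372048e+00, -3.68899357e-02]), 'joint_vel': array([-6.74378745e-05, -1.80981674e-03, -3.35395049e-03,  1.19305534e-04,
        3.88482877e-04,  5.56336744e-04]), 'joint_torque': array([ 8.52854146e-05, -5.16705108e+01, -3.68592095e+01, -1.34914085e-04,
        6.29699338e-03, -2.63768510e-05]), 'tool_pos': array([ 0.30224658, -0.60273304,  0.20636204]), 'tcp_rot': array([-3.05515422e+00, -7.23060990e-01,  6.69393144e-04]), 'wrist_force': array([ 0.22949585, -0.03152487,  1.01988847]), 'torque': array([ 0.03815936, -0.06705913,  0.02546012]), 'width': 1.0009826160614081}
```

View pics/top0.png

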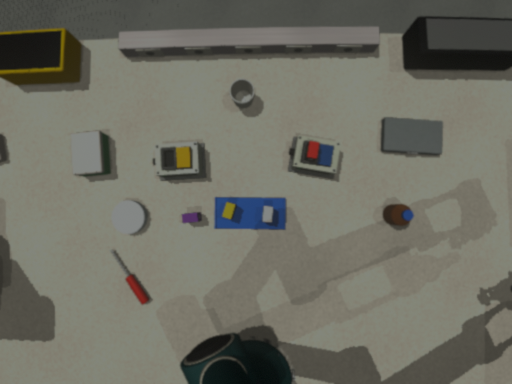

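View pics/scene0.png

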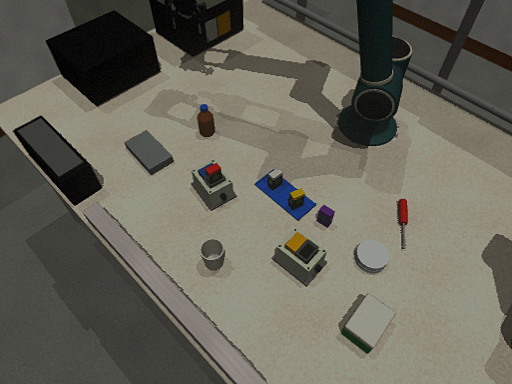

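The top view shows the yellow bay (pad at ~(183,158), pocket at ~(168,159)), the yellow cassette at (230,211) on the tray, the spare at (268,214), and the purple decoy at (192,217).

Run:
```python
from h import *
for f,bx in(('top0.png',[(172,140,200,175),(218,198,245,225)]),('scene0.png',[(280,228,315,262),(284,184,310,212)])):
    c=load(f);im=c['im'];hsv=cv2.cvtColor(im,cv2.COLOR_RGB2HSV)
    m=cv2.inRange(hsv,(15,130,80),(35,255,255))
    for (x0,y0,x1,y1),z in zip(bx,(.086,.07)):
        mm=np.zeros_like(m);mm[y0:y1,x0:x1]=m[y0:y1,x0:x1]
        k=max(cv2.findContours(mm,0,2)[0],key=cv2.contourArea)
        r=cv2.minAreaRect(k);p=onz(c,np.r_[[r[0]],cv2.boxPoints(r)],z)
        print(f,r,cv2.contourArea(k));print(np.round(p,4).tolist())
print(R.from_rotvec(read_state()['tcp_rot']).as_matrix().round(3))
print(np.round(np.linalg.inv(np.r_[np.c_[R.from_rotvec(read_state()['tcp_rot']).as_matrix(),read_state()['tool_pos']],[[0,0,0,1]]])@camera_info('wrist')['pose'],3))
c=load('top0.png')['im'];cv2.imwrite('pics/crop.png',cv2.resize(c[130:240,140:300],None,fx=5,fy=5,interpolation=cv2.INTER_CUBIC)[:,:,::-1])
```

```text
top0.png ((183.0, 157.0), (20.0, 14.0), 90.0) 250.0
[[0.5889, 0.1653, 0.086], [0.6146, 0.1833, 0.086], [0.614, 0.1476, 0.086], [0.5634, 0.1475, 0.086], [0.5638, 0.1831, 0.086]]
top0.png ((228.60000610351562, 210.2000274658203), (8.854375839233398, 14.546475410461426), 18.43494987487793) 111.0
[[0.4541, 0.0524, 0.07], [0.4404, 0.069, 0.07], [0.4751, 0.0571, 0.07], [0.4679, 0.0358, 0.07], [0.4331, 0.0477, 0.07]]
scene0.png ((296.0000305175781, 241.50003051757812), (12.020814895629883, 19.091880798339844), 45.0) 197.0
[[0.5901, 0.1632, 0.086], [0.6166, 0.1473, 0.086], [0.5597, 0.1455, 0.086], [0.5634, 0.1793, 0.086], [0.6194, 0.1803, 0.086]]
scene0.png ((296.96551513671875, 192.91378784179688), (6.870727062225342, 12.998673439025879), 68.19859313964844) 70.5
[[0.4578, 0.0519, 0.07], [0.471, 0.0346, 0.07], [0.432, 0.0483, 0.07], [0.4445, 0.0692, 0.07], [0.483, 0.0554, 0.07]]
[[ 0.894  0.448 -0.001]
 [ 0.448 -0.894  0.002]
 [ 0.    -0.002 -1.   ]]
[[-0.001 -0.964 -0.266  0.067]
 [ 1.    -0.001 -0.    -0.001]
 [ 0.    -0.266  0.964 -0.167]
 [ 0.     0.     0.     1.   ]]
```

View pics/crop.png

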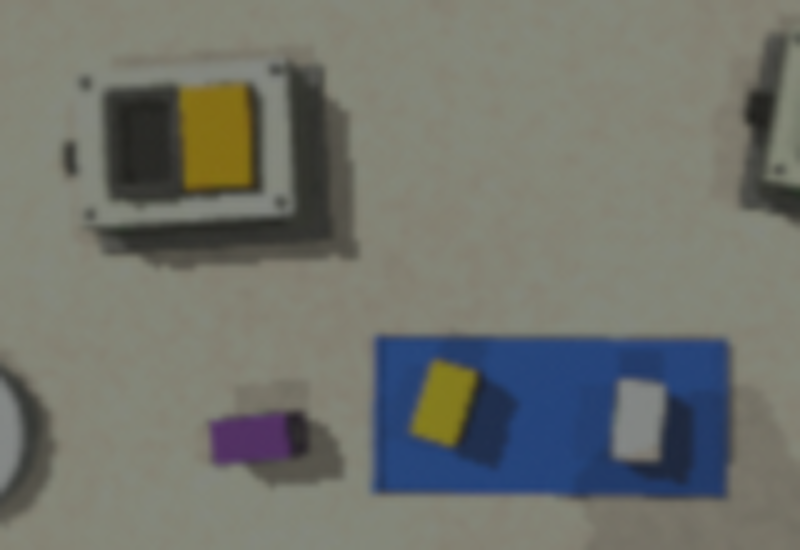

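play_rows:
  motion:
    - [0,0,-0.025,0.022,0]
    - [0,0,-0.025,0.022,0]
    - [0,0,0,0.022,0]
  squeeze: 20

```text
time: 0.48
tool_pos: [0.3031, -0.6046, 0.2603]
tcp_rot: [3.137, 0.071, 0.003]
wrist_force: [0.3, -0.4, 0.1]
width: 0.377
```

```bash
cat >> h.py <<'E'
def d(x,y,z,yaw=None):
    s=read_state();M=R.from_rotvec(s['tcp_rot']).as_matrix();a=np.degrees(np.arctan2(M[1,0],M[0,0]))
    print('t',round(s['time'],2),'tcp',s['tool_pos'].round(4),'yaw',round(a,2),'F',s['wrist_force'].round(2),'w',round(s['width']*85.4,1))
    print('toolshift',(M.T@(np.array([x,y,z])-s['tool_pos'])).round(4), 'turn',None if yaw is None else round((a-yaw)/360,4))
E
python3 -c "
from h import *
d(.565,.185,.25,3)"
```

```text
t 0.47 tcp [ 0.3031 -0.6046  0.2603] yaw 2.61 F [ 0.31 -0.37  0.08] w 32.2
toolshift [ 0.2975 -0.7769  0.0077] turn -0.0011
```

play_rows:
  motion:
    - [0.02,-0.052,0,0,0]
    - [0.02,-0.052,0,0,0]
    - [0.02,-0.052,0,0,0]
    - [0.02,-0.052,0,0,0]
    - [0.02,-0.052,0,0,0]

```text
time: 1.1
tool_pos: [0.3895, -0.3368, 0.2571]
tcp_rot: [-3.14, -0.078, 0.0]
wrist_force: [0.7, 0.2, -0.9]
width: 0.001
```

play_rows:
  motion:
    - [0.02,-0.052,0,0,0]
    - [0.02,-0.052,0,0,0]
    - [0.02,-0.052,0,0,0]
    - [0.02,-0.052,0,0,0]
    - [0.02,-0.052,0,0,0]

```text
time: 1.72
tool_pos: [0.4763, -0.0722, 0.2573]
tcp_rot: [3.141, 0.078, -0.0]
wrist_force: [0.5, -0.9, 0.1]
width: 0.001
```

play_rows:
  motion:
    - [0.02,-0.052,0,0,0]
    - [0.02,-0.052,0,0,0]
    - [0.02,-0.052,0,0,0]
    - [0.02,-0.052,0,0,0]
    - [0.018,-0.049,0,0,0]

```text
time: 2.35
tool_pos: [0.5613, 0.1894, 0.257]
tcp_rot: [3.14, 0.08, -0.001]
wrist_force: [1.1, -0.8, -0.3]
width: 0.004
```

play_rows:
  motion:
    - [0,0,0,0,0]
    - [0,0,0,0,0]

```text
time: 2.6
tool_pos: [0.5607, 0.1873, 0.2568]
tcp_rot: [3.14, 0.08, -0.002]
wrist_force: [0.6, -0.2, -0.1]
width: -0.001
```

```bash
python3 -c "
from h import *
d(.565,.185,.25,3)
snap('wrist','w1.png')"
```

```text
t 2.6 tcp [0.5607 0.1873 0.2568] yaw 2.92 F [ 0.56 -0.21 -0.11] w -0.1
toolshift [0.0042 0.0025 0.0068] turn -0.0002
```

View pics/w1.png

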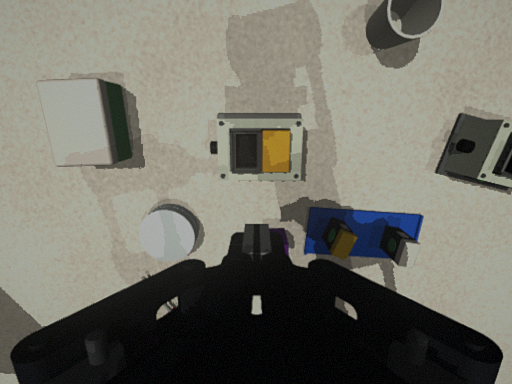

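Wrist view: bay deck spans ~(218..302,120..180), pocket at ~(246,151), pad at ~(277,151), nearly aligned with the tool.

Run:
```python
from h import *
c=load('w1.png');im=c['im'];hsv=cv2.cvtColor(im,cv2.COLOR_RGB2HSV)
def rep(m,x0,y0,x1,y1,z,n):
    mm=np.zeros_like(m);mm[y0:y1,x0:x1]=m[y0:y1,x0:x1]
    k=max(cv2.findContours(mm,0,2)[0],key=cv2.contourArea);r=cv2.minAreaRect(k)
    p=onz(c,np.r_[[r[0]],cv2.boxPoints(r)],z);e=p[2:]-p[1:-1]
    print(n,r,p[0].round(4),np.linalg.norm(e,axis=1).round(4),np.degrees(np.arctan2(e[:,1],e[:,0])).round(1))
rep(cv2.inRange(hsv,(15,130,80),(35,255,255)),255,120,300,180,.086,'pad')
print(im[145:150:4,212:308:3].mean(2).astype(int).tolist());print(im[108:188:2,227].mean(1).astype(int).tolist())
rep(cv2.inRange(hsv,(0,0,175),(180,60,255)),212,110,308,186,.075,'deck')
cv2.imwrite('pics/c1.png',cv2.resize(im[100:195,195:325],None,fx=6,fy=6,interpolation=cv2.INTER_CUBIC)[:,:,::-1])
```

```text
pad ((275.5, 150.5), (41.0, 27.0), 90.0) [0.5894 0.1647 0.086 ] [0.0335 0.0516 0.0348] [ -87.1 -175.3   92.8]
[[34, 31, 169, 166, 165, 163, 62, 51, 34, 33, 36, 36, 36, 33, 29, 50, 59, 104, 110, 113, 110, 111, 113, 113, 111, 113, 79, 158, 159, 161, 103, 71], [36, 34, 169, 165, 166, 158, 67, 49, 32, 37, 38, 39, 38, 32, 29, 50, 56, 96, 104, 113, 112, 114, 111, 112, 110, 110, 82, 162, 159, 161, 86, 75]]
[148, 147, 143, 77, 82, 107, 145, 168, 166, 166, 166, 165, 158, 160, 164, 165, 166, 162, 164, 161, 163, 162, 161, 161, 162, 164, 166, 161, 163, 159, 151, 150, 152, 152, 151, 153, 159, 165, 167, 160]
deck ((246.03961181640625, 175.1039581298828), (12.039950370788574, 2.985111713409424), 5.710593223571777) [0.5535 0.2009 0.075 ] [0.0041 0.0161 0.0041] [ -3.7 -93.  177. ]
```

View pics/c1.png

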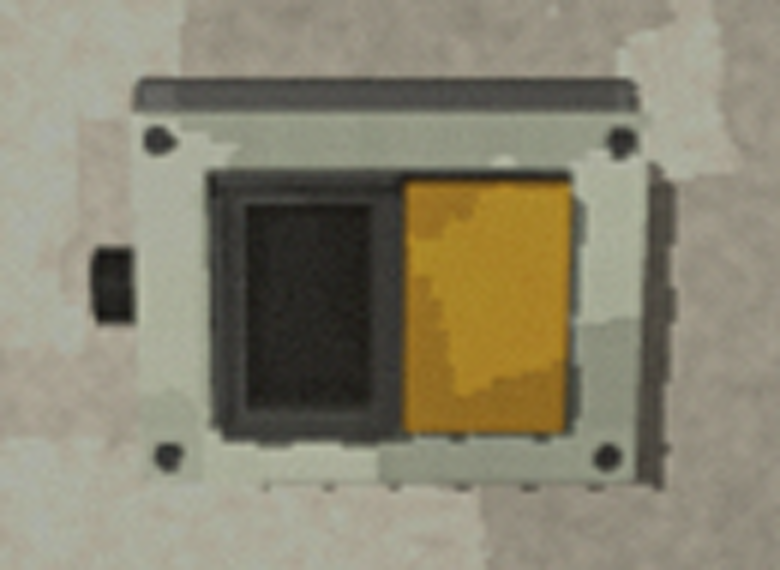

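Run:
```python
from h import *
c=load('w1.png')
q=lambda L,z:onz(c,(np.array(L)+.5)/6-.5+[195,100],z)
s=q([(159,140),(622,140),(607,456),(168,456)],.075);print(s.round(4),s.mean(0))
print([np.degrees(np.arctan2(*(s[i]-s[j])[[1,0]])).round(2) for i,j in((0,1),(3,2),(0,3),(1,2))])
for z in(.062,.067,.072):
  f=q([(245,205),(372,205),(372,410),(245,410)],z);print(z,f.mean(0).round(4),np.linalg.norm(np.diff(f,axis=0),axis=1).round(4))
d(.589,.165,.13,3)
```

```text
[[0.6196 0.2353 0.075 ]
 [0.6244 0.1373 0.075 ]
 [0.5562 0.1345 0.075 ]
 [0.5513 0.2322 0.075 ]] [0.58787208 0.1848243  0.075     ]
[np.float64(92.84), np.float64(92.83), np.float64(2.53), np.float64(2.42)]
0.062 [0.5839 0.2026 0.062 ] [0.0282 0.0461 0.0291]
0.067 [0.5845 0.2025 0.067 ] [0.0278 0.0454 0.0287]
0.072 [0.5851 0.2023 0.072 ] [0.0274 0.0448 0.0283]
t 2.65 tcp [0.5607 0.1868 0.2571] yaw 2.86 F [-0.1  -0.73  0.49] w -0.1
toolshift [0.0273 0.0231 0.1271] turn -0.0004
```

play_rows:
  motion:
    - [0.009,0.008,0.04,0,0]
    - [0.009,0.008,0.04,0,0]
    - [0.009,0.007,0.04,0,0]
    - [0,0,0.025,0,0]
    - [0,0,0,0,0]

```text
time: 3.28
tool_pos: [0.5869, 0.1637, 0.1099]
tcp_rot: [3.139, 0.075, -0.009]
wrist_force: [-0.4, 1.0, -0.1]
width: -0.002
```

play_rows:
  motion:
    - [0,0,0.005,0,0]
    - [0,0,0.005,0,0]

```text
time: 3.52
tool_pos: [0.5907, 0.166, 0.1044]
tcp_rot: [-3.14, -0.078, -0.005]
wrist_force: [-0.0, -0.1, 0.5]
width: 0.001
```

play_rows:
  motion:
    - [0,0,0.005,0,0]
    - [0,0,0.004,0,0]
    - [0,0,0,0,0]

```text
time: 3.9
tool_pos: [0.589, 0.166, 0.0932]
tcp_rot: [3.14, 0.079, -0.001]
wrist_force: [0.5, -0.9, -0.1]
width: -0.001
```

play_rows:
  motion:
    - [0,0,0.0015,0,0]
    - [0,0,0.0015,0,0]

```text
time: 4.15
tool_pos: [0.5895, 0.166, 0.0907]
tcp_rot: [-3.141, -0.079, -0.0]
wrist_force: [0.0, -0.3, 0.6]
width: -0.0
```

play_rows:
  motion:
    - [0,0,0.0015,0,0]
    - [0,0,0,0,0]

```text
time: 4.4
tool_pos: [0.5893, 0.1659, 0.0889]
tcp_rot: [3.141, 0.079, -0.001]
wrist_force: [-0.6, -0.4, -0.2]
width: -0.002
```

play_rows:
  motion:
    - [0,0,0.0015,0,0]
    - [0,0,0,0,0]

```text
time: 4.65
tool_pos: [0.5893, 0.1659, 0.0875]
tcp_rot: [3.141, 0.079, -0.0]
wrist_force: [-0.1, 0.3, -0.8]
width: -0.0
```

play_rows:
  motion:
    - [0,0,0.0015,0,0]
    - [0,0,0,0,0]

```text
time: 4.9
tool_pos: [0.5893, 0.1659, 0.0859]
tcp_rot: [3.141, 0.079, -0.0]
wrist_force: [0.1, -1.1, -0.1]
width: 0.003
```

play_rows:
  motion:
    - [0,0,0.0015,0,0]
    - [0,0,0,0,0]

```text
time: 5.15
tool_pos: [0.5893, 0.1659, 0.0844]
tcp_rot: [3.141, 0.079, -0.0]
wrist_force: [0.2, -0.2, -0.2]
width: 0.0
```

play_rows:
  motion:
    - [0,0,0.0015,0,0]
    - [0,0,0,0,0]

```text
time: 5.4
tool_pos: [0.5892, 0.1659, 0.0829]
tcp_rot: [3.141, 0.079, -0.001]
wrist_force: [-0.2, -0.9, 0.4]
width: -0.002
```

play_rows:
  motion:
    - [0,0,0.0015,0,0]
    - [0,0,0,0,0]

```text
time: 5.65
tool_pos: [0.5893, 0.1659, 0.0814]
tcp_rot: [3.141, 0.079, -0.0]
wrist_force: [-0.5, -0.3, 0.3]
width: -0.002
```

play_rows:
  motion:
    - [0,0,0.0015,0,0]
    - [0,0,0,0,0]

```text
time: 5.9
tool_pos: [0.5893, 0.1659, 0.0799]
tcp_rot: [3.141, 0.079, -0.0]
wrist_force: [-0.8, 0.0, 0.8]
width: 0.0
```

play_rows:
  motion:
    - [0,0,0.001,0,0]
    - [0,0,0,0,0]

```text
time: 6.15
tool_pos: [0.5893, 0.1659, 0.079]
tcp_rot: [3.141, 0.079, -0.0]
wrist_force: [0.1, 0.1, 0.2]
width: -0.001
```

play_rows:
  motion:
    - [0,0,0.001,0,0]
    - [0,0,0,0,0]

```text
time: 6.4
tool_pos: [0.5893, 0.1659, 0.078]
tcp_rot: [3.141, 0.079, -0.0]
wrist_force: [0.3, 0.3, 0.1]
width: 0.002
```

play_rows:
  motion:
    - [0,0,0.001,0,0]
    - [0,0,0,0,0]

```text
time: 6.65
tool_pos: [0.5893, 0.1659, 0.0769]
tcp_rot: [3.141, 0.079, -0.0]
wrist_force: [0.3, -0.7, -0.0]
width: -0.0
```

```bash
python3 -c "
from h import *
im=snap('wrist','w2.png')
cv2.imwrite('pics/w2b.png',im[60:330,110:420,::-1].repeat(2,0).repeat(2,1))
d(.589,.165,.13,3)"
```

```text
t 6.7 tcp [0.5893 0.1659 0.077 ] yaw 2.87 F [-0.17  0.14 -0.75] w -0.0
toolshift [-0.0004  0.0009 -0.053 ] turn -0.0004
```

View pics/w2b.png

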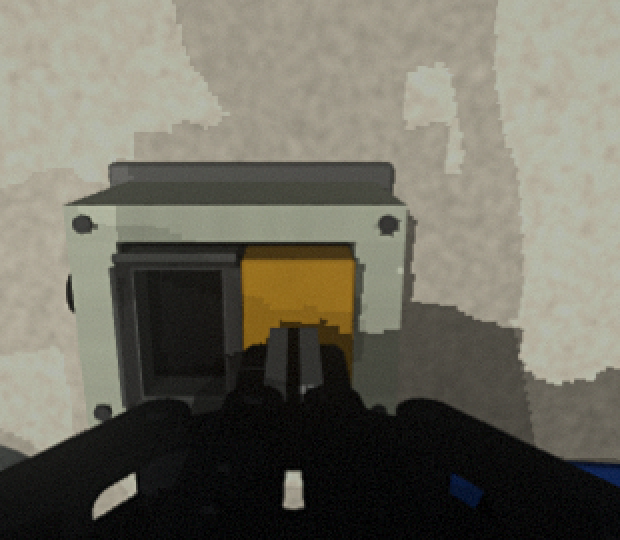

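The fingertips are over the yellow pad's centre (crop ~(295,325)), just about touching. No force yet, so I continue slowly.

play_rows:
  motion:
    - [0,0,0.001,0,0]
    - [0,0,0,0,0]

```text
time: 6.95
tool_pos: [0.5893, 0.1659, 0.076]
tcp_rot: [3.141, 0.079, -0.0]
wrist_force: [0.2, 1.0, 0.3]
width: 0.003
```

play_rows:
  motion:
    - [0,0,0.001,0,0]
    - [0,0,0,0,0]

```text
time: 7.2
tool_pos: [0.5893, 0.1659, 0.0749]
tcp_rot: [3.141, 0.079, -0.0]
wrist_force: [0.2, -0.9, 0.0]
width: -0.003
```

play_rows:
  motion:
    - [0,0,0.001,0,0]
    - [0,0,0,0,0]

```text
time: 7.45
tool_pos: [0.5893, 0.1659, 0.074]
tcp_rot: [3.141, 0.079, -0.0]
wrist_force: [-0.4, -0.2, -0.2]
width: 0.002
```

play_rows:
  motion:
    - [0,0,0.001,0,0]
    - [0,0,0,0,0]

```text
time: 7.7
tool_pos: [0.5893, 0.1659, 0.0729]
tcp_rot: [3.141, 0.079, -0.0]
wrist_force: [-0.4, -1.2, -0.4]
width: 0.001
```

play_rows:
  motion:
    - [0,0,0.001,0,0]
    - [0,0,0,0,0]

```text
time: 7.95
tool_pos: [0.5893, 0.1659, 0.072]
tcp_rot: [3.141, 0.079, -0.0]
wrist_force: [0.4, 0.6, -0.2]
width: 0.001
```

Run:
```python
from h import *
c=load('w2.png')
for y in (270,290,310):
  for z in (.07,.075,.08,.085,.09):
    p=onz(c,[(110+243/2,60+y/2),(110+355/2,60+y/2)],z);print(y,z,np.linalg.norm(p[1]-p[0]).round(4),p.mean(0).round(4))
print(proj(c,[.5893,.1659,.077]),'tip px')
```

```text
270 0.07 0.0381 [0.6058 0.165  0.07  ]
270 0.075 0.037 [0.6072 0.1652 0.075 ]
270 0.08 0.0359 [0.6086 0.1653 0.08  ]
270 0.085 0.0348 [0.6101 0.1654 0.085 ]
270 0.09 0.0337 [0.6115 0.1656 0.09  ]
290 0.07 0.0385 [0.5986 0.1647 0.07  ]
290 0.075 0.0374 [0.6003 0.1648 0.075 ]
290 0.08 0.0363 [0.6019 0.165  0.08  ]
290 0.085 0.0352 [0.6035 0.1651 0.085 ]
290 0.09 0.0341 [0.6052 0.1652 0.09  ]
310 0.07 0.0389 [0.5913 0.1643 0.07  ]
310 0.075 0.0378 [0.5932 0.1644 0.075 ]
310 0.08 0.0367 [0.595  0.1646 0.08  ]
310 0.085 0.0355 [0.5969 0.1648 0.085 ]
310 0.09 0.0344 [0.5987 0.1649 0.09  ]
[[257.06645299 221.37323523]] tip px
```

Run:
```python
from h import *
im=snap('wrist','w3.png');s=snap('scene','s3.png')
a=cv2.resize(im[110:300,160:350],(500,500),interpolation=cv2.INTER_CUBIC)
b=cv2.resize(s[210:300,255:345],(300,300),interpolation=cv2.INTER_CUBIC);b=np.vstack([b,np.zeros((200,300,3),np.uint8)])
b[300:500,:200]=cv2.resize(load('scene0.png')['im'][210:300,255:345],(200,200))
o=np.clip(np.hstack([a,b]).astype(float)*1.5,0,255).astype(np.uint8)
cv2.imwrite('pics/w3b.png',o[:,:,::-1]);st=read_state();print(st['joint_torque'],st['tool_pos'],st['q'])
```

```text
[ 1.61090639e-05 -4.71968079e+01 -3.24944079e+01  1.13416420e-04
  2.32514234e-03  5.94277097e-06] [0.58936827 0.16593201 0.07204717] [ 2.33775081e-01  2.63398609e-01  1.86896542e+00 -3.05738170e-05
  1.00930711e+00  1.75446291e+00]
```

View pics/w3b.png

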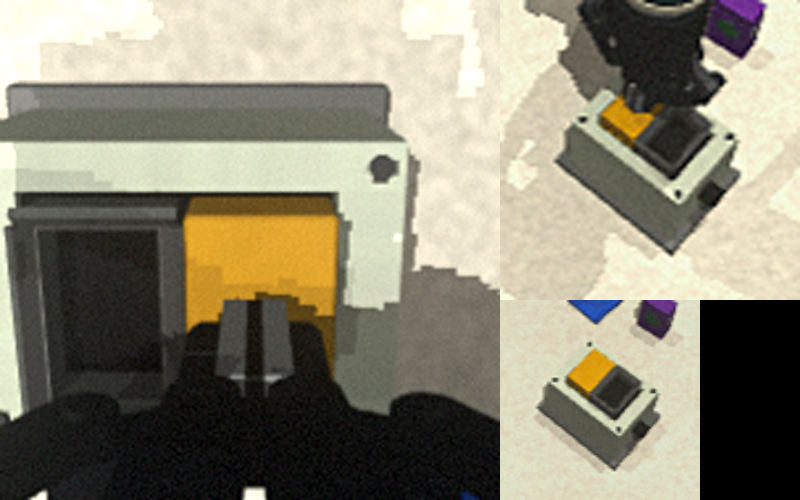

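Run:
```python
from h import *
c=load('w2.png')
for z in(.055,.065,.075,.085):
  p=onz(c,[(110+82/2,60+224/2),(110+388/2,60+224/2)],z);print(z,np.linalg.norm(p[1]-p[0]).round(4),p.round(4).tolist())
c1=load('w1.png')
for z in(.055,.065,.075,.085):
  p=onz(c1,[(195+159/6,100+140/6),(195+622/6,100+140/6),(195+607/6,100+456/6)],z);print(z,np.linalg.norm(p[1:]-p[:-1],axis=1).round(4),p[:2].round(4).tolist())
# finger tip height from scene: print predicted pixel of tip in scene
print(proj(load('s3.png'),[[.5893,.1659,.072],[.5893,.1659,.086]]))
```

```text
0.055 0.1106 [[0.6149, 0.2439, 0.055], [0.6203, 0.1334, 0.055]]
0.065 0.1047 [[0.6171, 0.24, 0.065], [0.6222, 0.1354, 0.065]]
0.075 0.0989 [[0.6192, 0.236, 0.075], [0.624, 0.1373, 0.075]]
0.085 0.093 [[0.6214, 0.2321, 0.085], [0.6259, 0.1392, 0.085]]
0.055 [0.1037 0.0723] [[0.6186, 0.2372, 0.055], [0.6237, 0.1336, 0.055]]
0.065 [0.1009 0.0703] [[0.6188, 0.236, 0.065], [0.6238, 0.1352, 0.065]]
0.075 [0.0981 0.0684] [[0.6191, 0.2347, 0.075], [0.6239, 0.1368, 0.075]]
0.085 [0.0953 0.0664] [[0.6193, 0.2335, 0.085], [0.624, 0.1383, 0.085]]
[[296.50769709 244.42243144]
 [296.94376478 241.93756255]]
```

Run:
```python
from h import *
c=load('w3.png');s=read_state();M=R.from_rotvec(s['tcp_rot']).as_matrix();T=s['tool_pos']
for x in(.011,-.011):
  for z in(0,-.005,-.01,-.015):
    p=proj(c,T+M@np.array([x,0,z]))[0];print(x,z,p.round(1),'crop',((p-[160,110])/.38).round())
```

```text
0.011 0 [257.  205.7] crop [255. 252.]
0.011 -0.005 [257.  208.2] crop [255. 258.]
0.011 -0.01 [257.1 210.8] crop [255. 265.]
0.011 -0.015 [257.1 213.5] crop [256. 272.]
-0.011 0 [257.  236.4] crop [255. 333.]
-0.011 -0.005 [257.1 239.6] crop [255. 341.]
-0.011 -0.01 [257.1 243. ] crop [255. 350.]
-0.011 -0.015 [257.1 246.6] crop [256. 359.]
```

The pad width between w2 and w3 implies that the pad has not moved and the fingertips are still above it. I keep stepping down with the force as guard.

play_rows:
  motion:
    - [0,0,0.001,0,0]
    - [0,0,0,0,0]

```text
time: 8.3
tool_pos: [0.5893, 0.1659, 0.0709]
tcp_rot: [3.141, 0.079, -0.0]
wrist_force: [0.5, 0.3, -0.7]
width: 0.001
```

play_rows:
  motion:
    - [0,0,0.001,0,0]
    - [0,0,0,0,0]

```text
time: 8.55
tool_pos: [0.5893, 0.1659, 0.07]
tcp_rot: [3.141, 0.079, -0.0]
wrist_force: [-0.1, -0.6, 0.1]
width: 0.001
```

Run:
```python
from h import *
snap('wrist','w4.png')
for f in('w1.png','w2.png','w3.png','w4.png'):
    c=load(f);hsv=cv2.cvtColor(c['im'],cv2.COLOR_RGB2HSV);m=cv2.inRange(hsv,(12,130,60),(35,255,255))
    for y in range(188,212,6):
        xs=np.where(m[y,200:310])[0]
        if len(xs)>10 :
            a,b=xs[0]+199.5,xs[-1]+200.5
            w=[np.linalg.norm(np.diff(onz(c,[(a,y),(b,y)],z),axis=0)) for z in(.07,.09)];print(f,y,a,b,'z for 34mm',round(.07+.02*(w[0]-.034)/(w[0]-w[1]),4))
    col=c['im'][175:230,257].astype(int);print((col[:,0]).tolist())
```

```text
[163, 161, 157, 162, 159, 151, 169, 172, 173, 168, 168, 168, 167, 170, 169, 170, 170, 170, 168, 169, 169, 168, 170, 168, 170, 168, 170, 163, 164, 170, 170, 169, 170, 167, 168, 169, 169, 167, 172, 168, 169, 168, 170, 169, 169, 169, 172, 176, 154, 42, 24, 29, 28, 31, 26]
w2.png 188 231.5 285.5 z for 34mm 0.0817
w2.png 194 229.5 287.5 z for 34mm 0.0938
w2.png 200 230.5 286.5 z for 34mm 0.0895
w2.png 206 230.5 286.5 z for 34mm 0.0904
[146, 147, 147, 148, 151, 137, 44, 33, 59, 71, 68, 72, 69, 70, 87, 134, 147, 148, 149, 147, 147, 150, 147, 146, 149, 148, 150, 152, 147, 150, 150, 150, 151, 150, 151, 150, 152, 148, 152, 145, 131, 130, 135, 139, 139, 125, 67, 60, 56, 25, 22, 19, 21, 22, 12]
w3.png 188 231.5 285.5 z for 34mm 0.0767
w3.png 194 228.5 288.5 z for 34mm 0.0938
w3.png 200 229.5 288.5 z for 34mm 0.0923
w3.png 206 229.5 287.5 z for 34mm 0.0907
[149, 149, 147, 148, 146, 149, 153, 133, 33, 34, 73, 69, 70, 71, 67, 69, 83, 127, 143, 149, 149, 151, 149, 150, 149, 147, 150, 151, 151, 152, 149, 148, 153, 150, 150, 151, 148, 148, 149, 147, 148, 152, 146, 134, 133, 120, 66, 64, 57, 16, 21, 20, 19, 21, 20]
w4.png 188 231.5 285.5 z for 34mm 0.0747
w4.png 194 228.5 288.5 z for 34mm 0.0918
w4.png 200 228.5 288.5 z for 34mm 0.0927
w4.png 206 229.5 288.5 z for 34mm 0.0912
[150, 148, 149, 148, 144, 147, 153, 140, 96, 25, 45, 70, 69, 71, 72, 71, 65, 84, 130, 147, 151, 152, 148, 151, 148, 151, 147, 150, 149, 152, 149, 151, 149, 151, 153, 155, 149, 147, 152, 150, 149, 149, 149, 143, 131, 139, 118, 68, 47, 15, 18, 17, 19, 18, 24]
```

play_rows:
  motion:
    - [0,0,0.0015,0,0]
    - [0,0,0.0015,0,0]

```text
time: 8.85
tool_pos: [0.5894, 0.1659, 0.067]
tcp_rot: [-3.141, -0.079, 0.0]
wrist_force: [-0.3, -0.5, 0.8]
width: -0.006
```

play_rows:
  motion:
    - [0,0,0.0015,0,0]
    - [0,0,0,0,0]

```text
time: 9.1
tool_pos: [0.5895, 0.1659, 0.066]
tcp_rot: [3.141, 0.079, 0.0]
wrist_force: [-2.6, -0.2, 4.2]
width: 0.002
```

play_rows:
  motion:
    - [0,0,0.001,0,0]
    - [0,0,0,0,0]

```text
time: 9.35
tool_pos: [0.5895, 0.1659, 0.0648]
tcp_rot: [3.141, 0.079, 0.0]
wrist_force: [-1.6, -1.2, 5.6]
width: 0.001
```

play_rows:
  motion:
    - [0,0,0.001,0,0]
    - [0,0,0,0,0]

```text
time: 9.6
tool_pos: [0.5895, 0.1659, 0.0638]
tcp_rot: [3.141, 0.079, 0.0]
wrist_force: [-1.7, -1.1, 4.2]
width: 0.001
```

Contact at tool z ≈ 0.0667 (spring-like 4–5 N). I continue the press down to the end stop.

play_rows:
  motion:
    - [0,0,0.001,0,0]
    - [0,0,0,0,0]

```text
time: 9.85
tool_pos: [0.5895, 0.1659, 0.0628]
tcp_rot: [3.141, 0.079, 0.0]
wrist_force: [-2.0, -1.8, 4.8]
width: -0.003
```

play_rows:
  motion:
    - [0,0,0.0007,0,0]
    - [0,0,0,0,0]

```text
time: 10.1
tool_pos: [0.5895, 0.1659, 0.0621]
tcp_rot: [3.141, 0.079, 0.0]
wrist_force: [-1.5, -1.3, 4.7]
width: 0.0
```

Run:
```python
from h import *
d(.5,.1,.1)
snap('wrist','w5.png')
for f in('w4.png','w5.png',):
    c=load(f);hsv=cv2.cvtColor(c['im'],cv2.COLOR_RGB2HSV);m=cv2.inRange(hsv,(12,130,60),(35,255,255))
    for y in range(196,214,4):
        xs=np.where(m[y,200:310])[0]
        if len(xs)>10 :
            a,b=xs[0]+199.5,xs[-1]+200.5
            w=[np.linalg.norm(np.diff(onz(c,[(a,y),(b,y)],z),axis=0)) for z in(.07,.09)];print(f,y,a,b,'z for 34mm',round(.07+.02*(w[0]-.034)/(w[0]-w[1]),4))
    col=c['im'][175:230,257].astype(int);print((col[:,0]).tolist())
```

```text
t 10.1 tcp [0.5895 0.1659 0.0621] yaw 2.87 F [-1.48 -1.27  4.72] w 0.0
toolshift [-0.0927  0.0614 -0.038 ] turn None
w4.png 196 228.5 288.5 z for 34mm 0.0921
w4.png 200 228.5 288.5 z for 34mm 0.0927
w4.png 204 228.5 288.5 z for 34mm 0.0933
w4.png 208 228.5 288.5 z for 34mm 0.0939
w4.png 212 228.5 288.5 z for 34mm 0.0946
[150, 148, 149, 148, 144, 147, 153, 140, 96, 25, 45, 70, 69, 71, 72, 71, 65, 84, 130, 147, 151, 152, 148, 151, 148, 151, 147, 150, 149, 152, 149, 151, 149, 151, 153, 155, 149, 147, 152, 150, 149, 149, 149, 143, 131, 139, 118, 68, 47, 15, 18, 17, 19, 18, 24]
w5.png 196 228.5 289.5 z for 34mm 0.0866
w5.png 200 228.5 289.5 z for 34mm 0.0872
w5.png 204 228.5 288.5 z for 34mm 0.0854
w5.png 208 228.5 288.5 z for 34mm 0.086
w5.png 212 228.5 288.5 z for 34mm 0.0866
[145, 146, 146, 151, 149, 149, 146, 145, 147, 148, 147, 132, 72, 68, 71, 70, 73, 71, 73, 94, 136, 145, 149, 149, 149, 148, 151, 148, 148, 149, 147, 149, 147, 151, 149, 150, 148, 151, 150, 149, 150, 148, 147, 147, 147, 146, 145, 139, 118, 26, 16, 20, 25, 18, 23]
```

play_rows:
  motion:
    - [0,0,0.0005,0,0]
    - [0,0,0,0,0]

```text
time: 10.4
tool_pos: [0.5895, 0.1659, 0.0615]
tcp_rot: [3.141, 0.079, 0.0]
wrist_force: [-2.3, -1.5, 4.9]
width: 0.006
```

play_rows:
  motion:
    - [0,0,0.0005,0,0]
    - [0,0,0,0,0]

```text
time: 10.65
tool_pos: [0.5895, 0.1659, 0.0611]
tcp_rot: [3.141, 0.079, 0.0]
wrist_force: [-1.5, -2.2, 5.0]
width: 0.001
```

play_rows:
  motion:
    - [0,0,0.0005,0,0]
    - [0,0,0,0,0]

```text
time: 10.9
tool_pos: [0.5895, 0.1659, 0.0608]
tcp_rot: [3.141, 0.079, 0.0]
wrist_force: [-1.9, -1.3, 6.8]
width: 0.001
```

play_rows:
  motion:
    - [0,0,0.0004,0,0]
    - [0,0,0,0,0]

```text
time: 11.15
tool_pos: [0.5896, 0.1659, 0.0606]
tcp_rot: [3.141, 0.079, 0.0]
wrist_force: [-3.0, -1.2, 7.6]
width: 0.006
```

End stop reached (about 8 N). Now I lift.

play_rows:
  motion:
    - [0,0,0.0003,0,0]
    - [0,0,-0.01,0,0]
    - [0,0,-0.02,0,0]
    - [0,0,-0.04,0,0]
    - [0,0,-0.06,0,0]

```text
time: 11.78
tool_pos: [0.5877, 0.1657, 0.1893]
tcp_rot: [3.14, 0.079, -0.007]
wrist_force: [1.3, 1.3, 0.4]
width: 0.001
```

play_rows:
  motion:
    - [-0.028,-0.02,-0.06,0,0]
    - [0,0,0,0,0]

```text
time: 12.02
tool_pos: [0.5658, 0.1848, 0.252]
tcp_rot: [-3.137, -0.081, -0.019]
wrist_force: [-0.6, 0.8, -0.8]
width: -0.004
```

Run:
```python
from h import *
d(.4,.05,.23)
a=snap('wrist','w6.png')
s=snap('scene','s6.png')
c=load('w6.png');hsv=cv2.cvtColor(c['im'],cv2.COLOR_RGB2HSV);m=cv2.inRange(hsv,(12,130,60),(35,255,255));m[190:]=0
k=max(cv2.findContours(m,0,2)[0],key=cv2.contourArea);print(cv2.boundingRect(k))
x,y,w,h=cv2.boundingRect(k)
for z in(.08,.09,.1,.11):print(z,np.linalg.norm(np.diff(onz(c,[(x-.5,y+h/2),(x+w-.5,y+h/2)],z),axis=0)))
b=cv2.resize(s[210:300,255:345],(384,384))
cv2.imwrite('pics/w6b.png',np.hstack([a[:,60:460],b])[:,:,::-1])
```

```text
t 12.03 tcp [0.5658 0.1848 0.252 ] yaw 2.95 F [-0.55  0.76 -0.8 ] w -0.4
toolshift [-0.1728  0.1261  0.0195] turn None
(260, 136, 30, 45)
0.08 0.038360046049864774
0.09 0.03723019689417196
0.1 0.03610034773847911
0.11 0.03497049858278628
```

View pics/w6b.png

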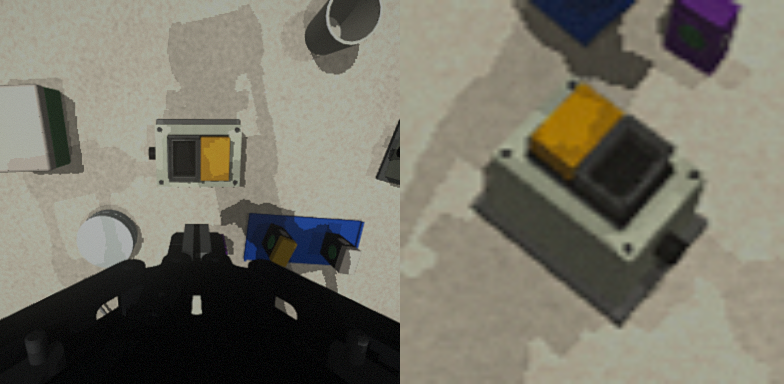

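The carriage is up: the pad now stands clearly above the deck in both views. Next is the cassette.

play_rows:
  motion:
    - [-0.038,0.028,0,0,50]
    - [-0.038,0.028,0,0,50]
    - [-0.038,0.028,0,0,50]
    - [-0.038,0.028,0,0,50]
    - [0,0,0,0.021,50]

```text
time: 12.75
tool_pos: [0.4136, 0.0613, 0.2414]
tcp_rot: [3.137, -0.137, -0.007]
wrist_force: [-0.8, 0.3, 0.7]
width: 0.584
```

play_rows:
  motion:
    - [0,0,0,0.021,50]
    - [0,0,0,0.02,50]
    - [0,0,0,0,50]

```text
time: 13.12
tool_pos: [0.416, 0.0628, 0.2419]
tcp_rot: [3.096, -0.529, -0.006]
wrist_force: [0.1, 0.1, 0.9]
width: 0.582
```

Run:
```python
from h import *
d(.456,.052,.15,-19.4)
a=snap('wrist','w7.png')
c=load('w7.png');hsv=cv2.cvtColor(a,cv2.COLOR_RGB2HSV);m=cv2.inRange(hsv,(15,130,70),(35,255,255))
for k in cv2.findContours(m,0,2)[0]:
  if cv2.contourArea(k)>60:
    r=cv2.minAreaRect(k);p=onz(c,np.r_[[r[0]],cv2.boxPoints(r)],.07);e=p[2:]-p[1:-1]
    print(r,p[0].round(4),np.linalg.norm(e,axis=1).round(4),np.degrees(np.arctan2(e[:,1],e[:,0])).round(1))
cv2.imwrite('pics/w7b.png',cv2.resize(a[80:330,130:400],None,fx=2.2,fy=2.2,interpolation=cv2.INTER_CUBIC)[:,:,::-1])
```

```text
t 13.12 tcp [0.416  0.0628 0.2419] yaw -19.4 F [0.08 0.11 0.94] w 49.7
toolshift [ 0.0417 -0.0032  0.0918] turn -0.0
((253.0, 140.0), (18.0, 32.0), 0.0) [0.4551 0.053  0.07  ] [0.0396 0.0222 0.0396] [ -20.2 -109.5  160.8]
((109.60002136230469, 56.70000457763672), (55.45448303222656, 31.752164840698242), 63.43495178222656) [0.6011 0.1782 0.07  ] [0.0376 0.0569 0.0393] [ -87.3 -176.5   93.9]
```

View pics/w7b.png

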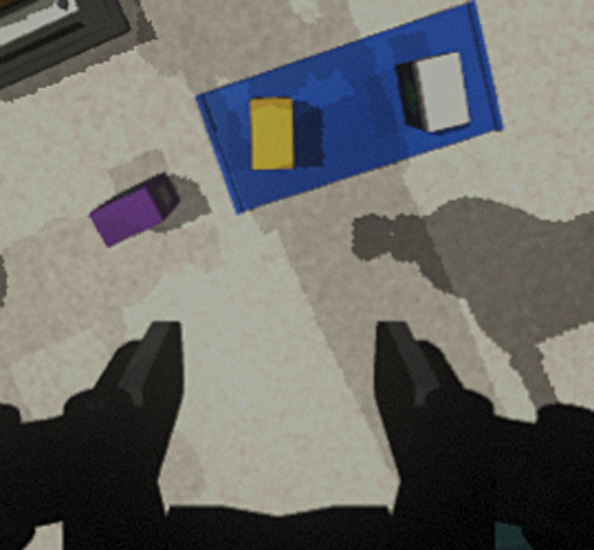

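Run:
```python
from h import *
c=load('w7.png');print(c['K'][0,0])
s=read_state();M=R.from_rotvec(s['tcp_rot']).as_matrix();T=s['tool_pos']
o,D=ray(c,[(130+182/2.2,80+322/2.2),(130+376/2.2,80+322/2.2)])
D=D@M;o=(o-T)@M   # tool frame
t=.0497/abs(D[1,1]-D[0,1]);print('tips in tool frame',(o+t*D).round(4),t)
d(.4551,.053,.06,-19.4);d(.4551,.053,.010,-19.4)
```

```text
265.69741124150164
tips in tool frame [[ 0.0078 -0.0245 -0.0273]
 [ 0.0077  0.0252 -0.0273]] 0.14965422379461676
t 13.18 tcp [0.4162 0.0629 0.2422] yaw -19.34 F [ 0.79 -0.07 -0.23] w 50.1
toolshift [ 0.0406 -0.0038  0.1821] turn 0.0002
t 13.18 tcp [0.4162 0.0629 0.2422] yaw -19.34 F [ 0.79 -0.07 -0.23] w 50.1
toolshift [ 0.0407 -0.0038  0.2321] turn 0.0002
```

Fingertips really sit ~24–27 mm behind the reported TCP (two independent measurements: touch and image), so I aim for tool z ≈ 0.011, putting the tips at ~0.036.

play_rows:
  motion:
    - [0.02,-0.002,0.03,0,50]
    - [0.02,-0.002,0.03,0,50]
    - [0,0,0.04,0,50]
    - [0,0,0,0,50]

```text
time: 13.68
tool_pos: [0.4523, 0.0533, 0.1397]
tcp_rot: [3.095, -0.528, -0.015]
wrist_force: [-1.3, -0.4, 0.0]
width: 0.587
```

Run:
```python
from h import *
d(.4551,.053,.011,-19.4)
```

```text
t 13.68 tcp [0.4523 0.0533 0.1397] yaw -19.37 F [-1.34 -0.38  0.01] w 50.1
toolshift [ 0.0039 -0.0011  0.1287] turn 0.0001
```

play_rows:
  motion:
    - [0.001,-0.001,0.03,0,50]
    - [0,0,0.03,0,50]
    - [0,0,0.03,0,50]
    - [0,0,0.025,0,50]
    - [0,0,0.012,0,50]

```text
time: 14.3
tool_pos: [0.4574, 0.0544, 0.0169]
tcp_rot: [3.097, -0.529, -0.001]
wrist_force: [-0.2, 0.7, 0.2]
width: 0.582
```

play_rows:
  motion:
    - [0,0,0,0,50]
    - [0,0,0,0,10]
    - [0,0,0,0,10]
    - [0,0,0,0,10]
    - [0,0,0,0,10]
  squeeze: 30

```text
time: 14.92
tool_pos: [0.4588, 0.0544, 0.0182]
tcp_rot: [-3.096, 0.53, -0.004]
wrist_force: [0.3, 0.1, 6.4]
width: 0.274
```

Run:
```python
from h import *
d(.4551,.053,.011,-19.4)
a=snap('wrist','w8.png');s=snap('scene','s8.png')
b=cv2.resize(s[150:240,250:340],(384,384))
cv2.imwrite('pics/w8b.png',np.hstack([a[:,60:460],b])[:,:,::-1])
```

```text
t 14.93 tcp [0.4588 0.0544 0.0182] yaw -19.44 F [0.29 0.14 6.4 ] w 23.4
toolshift [-0.003   0.0025  0.0072] turn -0.0001
```

View pics/w8b.png

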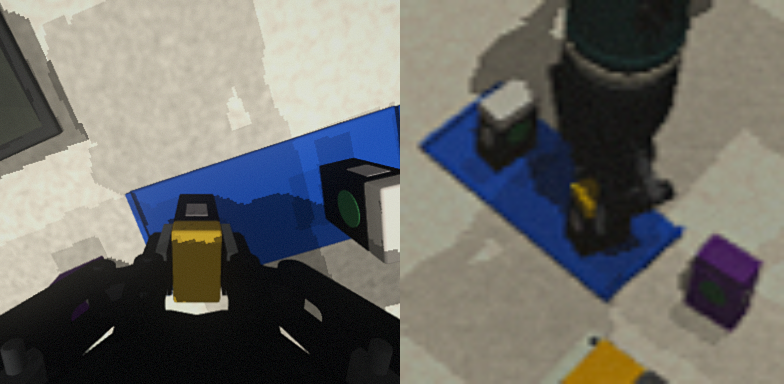

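The cassette is gripped (opening 23.4 mm), cap visible between the fingers at ~(256,270) in the full image. I lift and measure how it sits in the grip.

play_rows:
  motion:
    - [0,0,-0.01,0,10]
    - [0,0,-0.03,0,10]
    - [0,0,-0.05,0,10]
    - [0,0,-0.06,0,10]
    - [0,0,0,-0.021,10]

```text
time: 15.65
tool_pos: [0.4614, 0.0546, 0.1732]
tcp_rot: [-3.123, 0.32, -0.017]
wrist_force: [0.4, -0.5, -0.9]
width: 0.277
```

play_rows:
  motion:
    - [0,0,0,-0.02,10]
    - [0,0,0,-0.0205,10]
    - [0,0,0,0,10]

```text
time: 16.02
tool_pos: [0.4568, 0.0543, 0.1669]
tcp_rot: [-3.141, -0.072, 0.001]
wrist_force: [-0.5, 0.4, -0.1]
width: 0.276
```

Run:
```python
from h import *
for f in('w8.png','w9.png'):
    if f=='w9.png': d(.5868,.2018,.165,2.65);snap('wrist',f)
    c=load(f);hsv=cv2.cvtColor(c['im'],cv2.COLOR_RGB2HSV);m=cv2.inRange(hsv,(12,130,50),(35,255,255));m[:215]=0;m[:,:200]=0;m[:,320:]=0
    ys,xs=np.where(m);print(f,xs.min(),xs.max(),ys.min(),ys.max())
    print([(y,int(c['im'][y,256,0])) for y in range(218,310,3)])
    print([(int(np.where(m[y])[0].min()),int(np.where(m[y])[0].max())) for y in (245,270,295)])
```

```text
w8.png 231 281 221 301
[(218, 21), (221, 71), (224, 85), (227, 86), (230, 126), (233, 188), (236, 192), (239, 196), (242, 87), (245, 79), (248, 80), (251, 78), (254, 82), (257, 80), (260, 79), (263, 80), (266, 80), (269, 78), (272, 80), (275, 81), (278, 84), (281, 82), (284, 84), (287, 78), (290, 76), (293, 82), (296, 78), (299, 81), (302, 147), (305, 219), (308, 218)]
[(232, 281), (233, 280), (234, 279)]
t 16.02 tcp [0.4568 0.0543 0.1669] yaw 2.61 F [-0.47  0.43 -0.07] w 23.5
toolshift [ 0.1366 -0.1414  0.0018] turn -0.0001
w9.png 231 281 221 301
[(218, 18), (221, 61), (224, 71), (227, 76), (230, 103), (233, 145), (236, 144), (239, 144), (242, 144), (245, 141), (248, 148), (251, 57), (254, 63), (257, 67), (260, 65), (263, 65), (266, 67), (269, 62), (272, 63), (275, 64), (278, 62), (281, 92), (284, 95), (287, 94), (290, 97), (293, 91), (296, 106), (299, 110), (302, 111), (305, 163), (308, 159)]
[(231, 281), (233, 280), (234, 279)]
```

Run:
```python
from h import *
c=load('w8.png')
M=R.from_rotvec([-3.096,.53,-.004]).as_matrix();T=np.array([.4588,.0544,.0182])
p=onz(c,[(256,229.5),(256,301.5),(231.5,245),(281.5,245),(233.5,295),(279.5,295)],.07)
print(((p-T)@M).round(4), np.linalg.norm(p[0]-p[1]),np.linalg.norm(p[2]-p[3]))
```

```text
[[ 0.0164 -0.0002 -0.0518]
 [-0.023  -0.0003 -0.0519]
 [ 0.0085 -0.0118 -0.0518]
 [ 0.0084  0.0119 -0.0518]
 [-0.0192 -0.0116 -0.0518]
 [-0.0192  0.0116 -0.0519]] 0.039425568709012135 0.023755653255025502
```

play_rows:
  motion:
    - [0.035,-0.035,0,0,10]
    - [0.035,-0.036,0,0,10]
    - [0.035,-0.035,0,0,10]
    - [0.035,-0.035,0,0,10]
    - [0,0,0,0,10]

```text
time: 16.7
tool_pos: [0.5922, 0.2041, 0.1662]
tcp_rot: [-3.14, -0.074, 0.0]
wrist_force: [0.2, -1.2, -1.8]
width: 0.278
```

play_rows:
  motion:
    - [0,0,0.01,0,10]
    - [0,0,0,0,10]
    - [0,0,0,0,10]

```text
time: 17.08
tool_pos: [0.5898, 0.2008, 0.1567]
tcp_rot: [3.14, 0.072, -0.001]
wrist_force: [-0.4, 0.1, -0.9]
width: 0.274
```

Run:
```python
from h import *
d(.5901,.2020,.137,2.65)
```

```text
t 17.07 tcp [0.5898 0.2008 0.1567] yaw 2.62 F [-0.41  0.09 -0.93] w 23.4
toolshift [ 0.0004 -0.0012  0.0197] turn -0.0001
```

play_rows:
  motion:
    - [0,-0.001,0.015,0,10]
    - [0,0,0.013,0,10]
    - [0,0,0,0,10]
    - [0,0,0,0,10]

```text
time: 17.58
tool_pos: [0.5904, 0.2027, 0.1286]
tcp_rot: [3.141, 0.074, -0.001]
wrist_force: [0.9, -0.2, -1.5]
width: 0.276
```

Run:
```python
from h import *
d(.5901,.2020,.137,2.65)
a=snap('wrist','w10.png');s=snap('scene','s10.png');t=snap('top','t10.png')
b=cv2.resize(s[205:295,255:345],(400,400),interpolation=cv2.INTER_CUBIC)
cv2.imwrite('pics/w10b.png',np.clip(1.5*np.hstack([cv2.resize(a[130:280,180:330],(400,400),interpolation=cv2.INTER_CUBIC),b]),0,255)[:,:,::-1])
```

```text
t 17.57 tcp [0.5904 0.2027 0.1286] yaw 2.69 F [ 0.88 -0.23 -1.52] w 23.5
toolshift [-0.0004  0.0007 -0.0084] turn 0.0001[ WARN:0@4.384] global loadsave.cpp:1063 imwrite_ Unsupported depth image for selected encoder is fallbacked to CV_8U.
```

View pics/w10b.png

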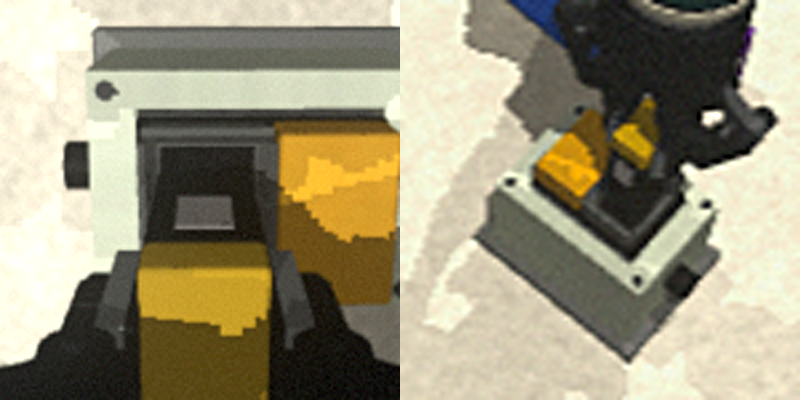

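Laterally aligned: pocket centre column ≈207 and cassette ≈205 in the crop. I descend in guarded steps.

play_rows:
  motion:
    - [0,0,0.004,0,10]
    - [0,0,0.004,0,10]
    - [0,0,0,0,10]

```text
time: 18.1
tool_pos: [0.59, 0.2026, 0.1202]
tcp_rot: [3.14, 0.074, -0.002]
wrist_force: [-0.3, 0.1, -0.7]
width: 0.275
```

play_rows:
  motion:
    - [0,0,0.002,0,10]
    - [0,0,0.002,0,10]

```text
time: 18.35
tool_pos: [0.5906, 0.2028, 0.1169]
tcp_rot: [-3.141, -0.074, -0.0]
wrist_force: [-0.0, 0.2, -1.0]
width: 0.271
```

play_rows:
  motion:
    - [0,0,0.002,0,10]
    - [0,0,0.002,0,10]

```text
time: 18.6
tool_pos: [0.5905, 0.2027, 0.1127]
tcp_rot: [3.141, 0.074, -0.0]
wrist_force: [-0.4, -1.0, -1.6]
width: 0.273
```

play_rows:
  motion:
    - [0,0,0.002,0,10]
    - [0,0,0.002,0,10]

```text
time: 18.85
tool_pos: [0.5905, 0.2027, 0.1088]
tcp_rot: [-3.141, -0.074, -0.0]
wrist_force: [0.3, -0.1, -1.1]
width: 0.274
```

play_rows:
  motion:
    - [0,0,0.002,0,10]
    - [0,0,0.002,0,10]

```text
time: 19.1
tool_pos: [0.5905, 0.2027, 0.1048]
tcp_rot: [3.141, 0.074, 0.0]
wrist_force: [0.0, 0.8, -0.3]
width: 0.278
```

play_rows:
  motion:
    - [0,0,0.002,0,10]
    - [0,0,0.002,0,10]

```text
time: 19.35
tool_pos: [0.5905, 0.2027, 0.1008]
tcp_rot: [-3.141, -0.074, 0.0]
wrist_force: [0.7, -0.1, -1.4]
width: 0.272
```

play_rows:
  motion:
    - [0,0,0.002,0,10]
    - [0,0,0.001,0,10]

```text
time: 19.6
tool_pos: [0.5904, 0.2027, 0.0977]
tcp_rot: [3.141, 0.074, -0.0]
wrist_force: [-0.1, -0.6, -1.2]
width: 0.279
```

play_rows:
  motion:
    - [0,0,0.0015,0,10]
    - [0,0,0.0015,0,10]

```text
time: 19.85
tool_pos: [0.5906, 0.2028, 0.0954]
tcp_rot: [-3.141, -0.074, -0.0]
wrist_force: [-1.0, -1.6, 2.1]
width: 0.272
```

play_rows:
  motion:
    - [0,0,0.0015,0,10]
    - [0,0,0.0015,0,10]

```text
time: 20.1
tool_pos: [0.5907, 0.2028, 0.0921]
tcp_rot: [-3.141, -0.074, -0.001]
wrist_force: [-0.5, -0.1, 2.5]
width: 0.274
```

Floor contact at tool z ≈ 0.0965, so latched rest ≈ 0.0825 and end stop ≈ 0.0775.

play_rows:
  motion:
    - [0,0,0.0015,0,10]
    - [0,0,0.0015,0,10]
    - [0,0,0.0015,0,10]
    - [0,0,0,0,10]

```text
time: 20.6
tool_pos: [0.5906, 0.2028, 0.0873]
tcp_rot: [-3.141, -0.074, -0.0]
wrist_force: [-0.3, -0.7, 3.4]
width: 0.277
```

play_rows:
  motion:
    - [0,0,0.0015,0,10]
    - [0,0,0.0015,0,10]
    - [0,0,0.0015,0,10]
    - [0,0,0,0,10]

```text
time: 21.1
tool_pos: [0.5906, 0.2028, 0.0828]
tcp_rot: [-3.141, -0.074, -0.0]
wrist_force: [-1.1, -0.7, 3.7]
width: 0.272
```

play_rows:
  motion:
    - [0,0,0.001,0,10]
    - [0,0,0.001,0,10]
    - [0,0,0,0,10]

```text
time: 21.48
tool_pos: [0.5906, 0.2027, 0.0809]
tcp_rot: [-3.141, -0.074, -0.0]
wrist_force: [-0.4, 0.0, 3.4]
width: 0.274
```

play_rows:
  motion:
    - [0,0,0.001,0,10]
    - [0,0,0,0,10]

```text
time: 21.72
tool_pos: [0.5906, 0.2028, 0.0799]
tcp_rot: [-3.141, -0.074, -0.0]
wrist_force: [0.1, -0.9, 4.3]
width: 0.277
```

play_rows:
  motion:
    - [0,0,0.0007,0,10]
    - [0,0,0,0,10]

```text
time: 21.98
tool_pos: [0.5906, 0.2028, 0.0792]
tcp_rot: [-3.141, -0.074, -0.0]
wrist_force: [0.5, -0.6, 3.7]
width: 0.274
```

play_rows:
  motion:
    - [0,0,0.0007,0,10]
    - [0,0,0,0,10]

```text
time: 22.22
tool_pos: [0.5906, 0.2028, 0.0785]
tcp_rot: [-3.141, -0.074, -0.0]
wrist_force: [0.5, 0.7, 3.7]
width: 0.273
```

play_rows:
  motion:
    - [0,0,0.0006,0,10]
    - [0,0,0,0,10]

```text
time: 22.48
tool_pos: [0.5906, 0.2028, 0.0779]
tcp_rot: [-3.141, -0.074, -0.0]
wrist_force: [0.9, -0.5, 3.4]
width: 0.272
```

play_rows:
  motion:
    - [0,0,0.0005,0,10]
    - [0,0,0,0,10]

```text
time: 22.72
tool_pos: [0.5906, 0.2028, 0.0775]
tcp_rot: [-3.141, -0.074, -0.0]
wrist_force: [0.1, -0.1, 4.7]
width: 0.28
```

play_rows:
  motion:
    - [0,0,0.0005,0,10]
    - [0,0,0,0,10]

```text
time: 22.98
tool_pos: [0.5906, 0.2028, 0.0772]
tcp_rot: [-3.141, -0.074, -0.0]
wrist_force: [-0.8, 0.9, 5.7]
width: 0.273
```

play_rows:
  motion:
    - [0,0,0.0005,0,10]
    - [0,0,0,0,10]

```text
time: 23.22
tool_pos: [0.5907, 0.2028, 0.077]
tcp_rot: [-3.141, -0.074, -0.001]
wrist_force: [-0.3, -0.1, 6.8]
width: 0.281
```

play_rows:
  motion:
    - [0,0,0.0004,0,10]
    - [0,0,0,0,10]

```text
time: 23.48
tool_pos: [0.5907, 0.2028, 0.0768]
tcp_rot: [-3.141, -0.074, -0.0]
wrist_force: [-1.5, -0.2, 9.0]
width: 0.276
```

play_rows:
  motion:
    - [0,0,-0.002,0,10]
    - [0,0,-0.002,0,10]
    - [0,0,-0.001,0,10]
    - [0,0,0,0,10]

```text
time: 23.98
tool_pos: [0.5906, 0.2027, 0.081]
tcp_rot: [-3.141, -0.074, -0.0]
wrist_force: [0.1, -0.1, 3.0]
width: 0.271
```

Now I open and withdraw upwards.

play_rows:
  motion:
    - [0,0,-0.0005,0,10]
    - [0,0,0,0,30]
    - [0,0,0,0,48]
    - [0,0,0,0,48]
    - [0,0,-0.01,0,48]

```text
time: 24.6
tool_pos: [0.5894, 0.2024, 0.0905]
tcp_rot: [3.14, 0.074, -0.004]
wrist_force: [0.1, -0.5, 0.1]
width: 0.567
```

play_rows:
  motion:
    - [0,0,-0.03,0,48]
    - [0,0,-0.05,0,48]
    - [-0.02,0,-0.05,0,48]
    - [-0.03,0,-0.01,0,48]
    - [0,0,0,0,48]

```text
time: 25.22
tool_pos: [0.5404, 0.2008, 0.2344]
tcp_rot: [-3.139, -0.075, -0.006]
wrist_force: [0.5, -0.8, -0.3]
width: 0.564
```

Run:
```python
from h import *
d(.5901,.2020,.137,2.65)
a=snap('wrist','w11.png');s=snap('scene','s11.png');t=snap('top','t11.png')
b=cv2.resize(s[205:295,255:345],(380,380),interpolation=cv2.INTER_CUBIC)
cv2.imwrite('pics/w11b.png',np.clip(1.3*np.hstack([cv2.resize(a[60:250,160:350],(380,380),interpolation=cv2.INTER_CUBIC),b]),0,255).astype(np.uint8)[:,:,::-1])
c=load('w11.png');hsv=cv2.cvtColor(a,cv2.COLOR_RGB2HSV);m=cv2.inRange(hsv,(15,130,60),(35,255,255))
for k in cv2.findContours(m,0,2)[0]:
  if cv2.contourArea(k)>60:print(cv2.boundingRect(k))
# change elsewhere in scene top view
for A,B in(('top0.png','t11.png'),):
  D=np.abs(load(A)['im'].astype(int)-load(B)['im']).sum(2)
  for n,(x,y) in dict(spare=(268,214),full=(317,155),tip=(90,153),dish=(129,217),beaker=(242,93),slide=(411,136),reag=(398,215),driver=(130,280)).items(): print(n,D[y-15:y+15,x-15:x+15].mean().round(1))
```

```text
t 25.23 tcp [0.5404 0.2008 0.2344] yaw 2.73 F [ 0.54 -0.84 -0.28] w 48.1
toolshift [0.0493 0.0013 0.0976] turn 0.0002
(245, 119, 25, 42)
(275, 114, 31, 46)
spare 47.0
full 37.6
tip 243.2
dish 115.5
beaker 45.0
slide 41.6
reag 52.5
driver 196.2
```

View pics/w11b.png

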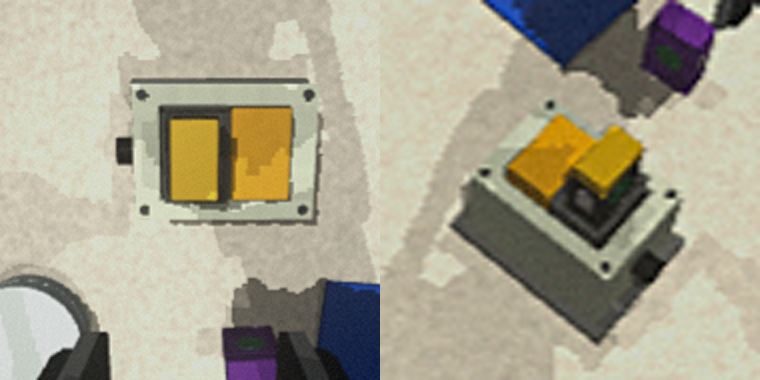

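The cassette stands upright in the pocket and the carriage looks low again. I check heights numerically, plus the bystanders in the scene view.

Run:
```python
from h import *
c=load('w11.png')
def hgt(a,b,L):
    w=[np.linalg.norm(np.diff(onz(c,[a,b],z),axis=0)) for z in(.06,.12)];return round(.06+.06*(w[0]-L)/(w[0]-w[1]),4)
print('pad z',hgt((274.5,137),(305.5,137),.034),hgt((290,113.5),(290,159.5),.052))
print('cap z',hgt((244.5,140),(269.5,140),.024),hgt((257,118.5),(257,160.5),.040))
for z in(.125,.136):print('cap centre',onz(c,[(257,139.5)],z).round(4))
# triangulate cap centre & pad centre: wrist+scene
s=load('s11.png');hsv=cv2.cvtColor(s['im'],cv2.COLOR_RGB2HSV)
for n,z in(('latched pad',.091),('released pad',.105)):
    print(n,proj(s,[[.5888+dx,.1648+dy,z] for dx,dy in((.026,.017),(.026,-.017),(-.026,-.017),(-.026,.017))]).round(1).tolist())
# known pad appearance: compare scene pad mask with initial(latched) and released pictures
def box(f):
    h=cv2.cvtColor(load(f)['im'],cv2.COLOR_RGB2HSV);m=cv2.inRange(h,(15,130,80),(35,255,255))[225:265,278:304];ys,xs=np.where(m)
    u=xs+ys;v=ys-xs;return (ys.min()+225,xs.min()+278,u.min(),v.max(),v.min())
print('scene pad box init/released/now',[box(f) for f in('scene0.png','s6.png','s11.png')])
A=load('scene0.png')['im'];B=s['im']
for n,(x,y) in dict(spare=(275,179),full=(213,183),tip=(370,320),dish=(372,256),beaker=(212,254),slide=(149,151),reag=(206,120),driver=(403,222)).items():
    T=A[y-18:y+18,x-18:x+18];S=B[y-28:y+28,x-28:x+28];r=cv2.matchTemplate(S,T,cv2.TM_CCOEFF_NORMED);_,v,_,l=cv2.minMaxLoc(r);print(n,round(v,2),'shift px',l[0]-10,l[1]-10)
```

```text
pad z 0.1046 0.0898
cap z 0.1422 0.1402
cap centre [[0.5868 0.2028 0.125 ]]
cap centre [[0.5876 0.2028 0.136 ]]
latched pad [[295.2, 250.9], [285.7, 242.8], [298.5, 230.8], [308.0, 238.5]]
released pad [[295.7, 248.4], [286.0, 240.3], [299.0, 228.2], [308.6, 236.0]]
scene pad box init/released/now [(np.int64(232), np.int64(285), np.int64(26), np.int64(12), np.int64(-14)), (np.int64(230), np.int64(286), np.int64(23), np.int64(10), np.int64(-17)), (np.int64(232), np.int64(285), np.int64(26), np.int64(12), np.int64(-14))]
spare 0.9 shift px 0 0
full 1.0 shift px 0 0
tip 0.99 shift px 0 0
dish 0.98 shift px 0 0
beaker 1.0 shift px 0 0
slide 1.0 shift px 0 0
reag 0.98 shift px 0 0
driver 0.99 shift px 0 0
```

```bash
python3 -c "
from workcell import *
print(finish_job())"
```

```text
the job is handed in; nothing more can be done
None
```

I released the yellow-pad bay, stood the yellow-capped cassette in its pocket and pressed it down until the carriage stayed down by itself. I handed the job in at about 25 s of the 51 s. `finish_job` gives no verdict.

- **Press forces:** the pad press that released the carriage read about 8 N. The press that latched it with the cassette in read 9 N.
- **Carriage latched:** in the scene view the yellow pad sits on the same pixels as in the first, latched picture, and 2 to 3 pixels away from where it was when released.
- **Cassette seated:** the cassette stands upright, with its cap about 1 mm from the estimated pocket axis. From the height where it touched the pocket floor, its centre should be about 27 to 30 mm above the deck.
- **Bystanders:** the blue-pad bay, the white-capped spare and all six bystanders show zero pixel shift in the scene view. The gripper is open and clear, with about 0 N on the wrist.

**Checks that disagreed:**
- The fingertips sat about 24 to 27 mm behind the reported TCP, found both by touch and in the images. I corrected for this.
- Heights worked out from apparent size in the last wrist picture were scattered: 0.090 and 0.105 m for the pad, about 0.141 m for the cap against an expected 0.136 m. The 0.105 m would mean a released carriage, so for the latch I relied on the scene-view match and the touch heights instead.
- Raw brightness differences in the top view were large around the tip box, dishes and screwdriver. I put this down to the arm and its shadow; the scene view showed none of them shifted.

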